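Prop open the hood of a small compressor

TASK

The compressor is due for a valve check: raise its hood by the bar handle as far as it goes, swing the prop rod up from under the hood, and let the hood down gently until the ball end of the rod sits in the pocket behind the hood's front lip and carries the hood by itself. Do not let the hood drop, and leave the can, the feeler gauge and the spanner beside the compressor where they lie.

Things in the scene. Friction and masses are not known exactly. Their poses are not given: they have to be found in the camera images.
- compressor: Compressor fixed on the bench: dark pan 206 x 246 mm (its x, y), motor at its left (+y), prop rod at its right, grey wedge-shaped hood over all (x -100..100, y -126..126 mm; shut, 135 mm high in front, 80 at the back). Origin: centre of its footprint on the bench; +x from handle side to hinge side, z up. Pan floor z 20, rim 45 mm; inside it y -120..-5 mm is free beside the rod.
- hood_hinge (a point): Middle of the hood's hinge axis, which runs along the compressor's y axis at x +100, z 45 mm.
- hood (a joint): Hood angle, rad: 0 shut, 1.19 fully open at its stop; hinge along the compressor's y through hood_hinge, positive lifts the front. Weight about 0.9 kg (5 N at the handle to lift). Opened fully it stays up by its hinge's friction; let go below about 1.1 rad it may fall. Propped it stands at about 0.87 rad (0.85 to 0.89).
- hood_handle (a point): Middle of the handle on the hood's front: a round steel bar 10 mm thick along the compressor's y, 80 mm between its stems, 37 mm free gap between bar and front sheet. Shut, it lies 242 mm in front of the hinge axis and 58 mm above it, 103 mm above the bench; it turns with the hood, and with the hood fully open the bar stands on the hood's upper edge about 290 mm above the bench.
- prop_socket (a point): Seat of the rod's ball in the hood: where the ball's centre is when seated. A steel pocket behind the front sheet's lower lip, in the rod's swing plane; hood shut, the seat is 181.5 mm in front of and 14 mm above the hinge. Its mouth (down when shut) is 24 mm wide along y and 27 mm front to back, 21 mm deep, with a flare on the hinge side that widens it by 13 mm. It turns with the hood.
- prop_pivot (a point): Pivot of the prop rod between two lugs on the pan, at compressor x -60, y -55, z 60 mm; its axis is along the compressor's y. Grip the rod beyond it, at the sleeve.
- prop_rod (a joint): Prop rod angle, rad: 0 level, free end towards the hinge (+x); positive swings the free end up and towards the front; pi/2 upright. Starts between -0.15 and 0.03. A stiff pivot (0.12 N m) holds it at any angle. For seating set it to about 1.17; between 1.10 and 1.22 the ball enters the pocket as the hood comes down, outside that it lands beside it.
- prop_tip (a point): Centre of the 14 mm steel ball at the rod's free end, 144 mm from the pivot. The rod is 10 mm thick.
- prop_grip (a point): Middle of the rod's black rubber sleeve (16 mm thick, 50 mm long, on the rod 100 mm from the pivot). With the rod parked it lies 45 to 63 mm above the bench under the raised hood's lip, where a tool pointing straight down would strike the lip: come in from the front with the tool leaning 25 to 40 degrees (fingers pointing down and towards the hinge).
- cleaner_can: Aerosol can standing to the right of the compressor, 54 mm across, 170 mm high; bystander. Origin at the centre of its foot.
- feeler_gauge: Feeler gauge lying to the right of the compressor, 72 x 112 x 12 mm; bystander. Origin at the centre of its underside.
- spanner1: Combination spanner lying in front of the compressor on its left, 106 x 71 x 6 mm; bystander. Origin at the centre of its underside.

How it is judged (in metres and radians):
On the way, in this order (a step that is already met when the one before it is completed fails the run):
1. the hood is raised well past its propped position (beyond 1.08 rad) (value of joint hood above 1.08 rad), for 0.2 s.
2. the prop rod is swung up (beyond 1.0 rad) while the hood stays up (value of joint prop_rod above 1 rad and value of joint hood above 0.95 rad), for 0.2 s.
At the end, for the whole second after the job is handed in: The rod's ball sits in the pocket (within 10 mm of its seat), the hood stands still at 0.82 to 0.93 rad and bears on the rod (more than 0.3 N) (distance between prop_tip and prop_socket below 0.01 m and value of joint hood between 0.82 and 0.93 rad and contact force between prop_rod and hood above 0.3 N and velocity of joint hood between -0.05 and 0.05 rad/s); the robot touches nothing.
It fails at once if the hood drops (comes down faster than 1.2 rad/s) (velocity of joint hood below -1.2 rad/s).
It fails at once if the can, the feeler gauge or the spanner is moved more than 25 mm (distance of any of cleaner_can, feeler_gauge, spanner1 from where it was at the start of the episode above 0.025 m).
It also fails if it takes over 69 s, if anything falls off the work surface, if the arm or the gripper's body presses on something with over 40 N, if the wrist force passes 120 N, or if a joint passes its speed limit or range.

ROBOT

A 6-joint arm with a two-finger parallel gripper is mounted at the origin on a cart in front of the work surface, level with it; the furniture and walls round the work are solid. World frame = base frame: x ahead of the robot, y to its left, z up, the work surface at z = 0. Lengths are in mm, angles in rad, forces in N, time in s.
With the tool pointing down it reaches from about 325 to 750 mm from the base axis. Payload 7.6 kg.
Tool frame: the origin (TCP) lies between the finger pads, 19 mm behind the fingertips; this is the grasp point; z points along the fingers, y is the line along which they close (so a half turn about z gives the same grasp; the last joint's range is limited). The gripper opens to 85 mm and grips with 20 to 120 N. Pads are 22 mm wide; open, the fingers measure 114 mm over their backs; the gripper's body (76 mm by 85 mm) begins 54 mm behind the grasp point. The pads swing forward as they close: fully open they stand 13 mm farther back than shut.
Start: joints at [-1.181, 0.052, 1.401, -0, 1.689, -0.07], TCP at [233.004, -470.482, 250.023] pointing down, gripper open.
Joint ranges: [-2.9, 2.9], [-0.91, 2.17], [0.12, 2.37], [-1.06, 4.2], [0.26, 2.73], [-2.93, 2.93]. Speed limits (rad/s): [2.57, 2.57, 3.01, 3.14, 3.14, 3.14].

INTERFACE

Orientations are given as a unit quaternion [x, y, z, w].
In Python, from rig import robot gives the robot as it stands.
- The arm moves only by the shell command python3 shift.py 'ROWS' [OPENING]. ROWS is rows parted by semicolons, their numbers by spaces, 1 to 10 of them, each of 6 numbers: dx, dy, dz in mm, then a rotation vector rx, ry, rz in rad; each row is the pose to reach, as a shift and turn from the pose commanded when the command began, along the tool's axes at that moment; what a row does not reach only later rows make up. A row lasts 1/12 s, in which the tool goes at most 41.7 mm and 0.125 rad, less where a joint would pass 70% of its speed; a pose out of reach is approached as far as the arm can. OPENING is the finger opening in mm, set as the command begins (- or left out keeps the last). The fingers move at their own pace and stop on an object; the grip force is fixed at half the most. Time passes only in rows, so rows that do not move let the fingers close. It prints the time, the measured TCP pose, the force, the opening and the grip force at its end.
- robot.state(): the state, without advancing time (a new reading comes with each control period).
- robot.grab_frame(name): name is "scene" or "top" or "wrist"; returns the picture (420x560x3 uint8, blue, green, red); there is no depth.
- robot.camera_model(name): a dict with "camera_matrix" (3x3 intrinsics, pixels), "extrinsics" (4x4, takes a point from camera to world coordinates). Camera axes: x right, y up, looking along -z (the intrinsics and any distortion apply to the point x, -y, -z); pixel columns grow to the right and rows downward; lengths in mm; the calibration is good to about 2 mm. A picture is of the moment at which its call begins: read the wrist's pose just before it. camera_model takes no time and is no camera call; for the wrist camera it gives the pose at the moment of the call.
- robot.sign_off(): hands the job in; it is judged then, once.
The state is a dict: "time_s": time; "qpos": joint angles; "qvel": joint speeds; "joint_efforts": joint torques, N m; "ee_pos": TCP position; "tool_rot": TCP orientation; "wrist_force": force on the tool from outside, world axes, zero at the start; "torque": the same for the moment, N m; "grip_width": finger opening in mm; "grasp_force": force on a finger pad.
Only numpy, scipy, OpenCV 4.12 (cv2) and the standard library are available. Lean on these libraries where they do the work, as an engineer would, in place of code of your own. Each camera call takes 0.05 s, during which the arm holds its last target. There are 200 camera calls.

## Working session

There is one attempt and no reset: what is moved stays moved. The work goes in short steps, Python scripts to look and compute and a shell command to move; the robot and the scene stay as the last step left them, time stands still between calls to the robot, and variables do not carry over. Pictures are saved under pics/ and viewed, at most 10 in all, crops included, and the job is handed in when it is done.

```bash
ls; mkdir -p pics; python3 - <<'E'
from rig import robot
import cv2
s=robot.state();print(s)
for n in("scene","top"):
    cv2.imwrite(f"pics/{n}0.png",robot.grab_frame(n)); print(n,robot.camera_model(n))
E
```

```text
pics
rig.py
shift.py
{'time_s': 0.0, 'qpos': array([-1.18130662e+00,  5.28087532e-02,  1.40176201e+00,  2.83307652e-05,
        1.68858136e+00, -7.03132985e-02]), 'qvel': array([-1.66331211e-03, -9.19095961e-04, -6.00744304e-04, -1.00678743e-03,
       -1.34616162e-04,  4.17574772e-05]), 'joint_efforts': array([-1.07034625e-04, -3.81663752e+01, -3.60187089e+01, -4.92996628e-05,
        6.07887792e-03,  2.28035105e-05]), 'ee_pos': array([ 232.89506225, -470.20500472,  249.16824055]), 'tool_rot': array([ 9.73688172e-01,  2.27883161e-01, -1.10018632e-04, -7.72058731e-04]), 'wrist_force': array([-0.7405767 ,  0.34866482, -0.16093235]), 'torque': array([-0.03435922,  0.03798121, -0.02017307]), 'grasp_force': 0.0, 'grip_width': 85.07562222742747}
scene {'camera_matrix': array([[458.30449045,   0.        , 284.76026391],
       [  0.        , 458.30449045, 206.20330205],
       [  0.        ,   0.        ,   1.        ]]), 'extrinsics': array([[-8.71807079e-01,  3.64669222e-01, -3.27060812e-01,
         1.99375359e+02],
       [-4.89702948e-01, -6.32499865e-01,  6.00112442e-01,
         7.80982601e+02],
       [ 1.19766175e-02,  6.83344919e-01,  7.29997453e-01,
         8.31618224e+02],
       [ 0.00000000e+00,  0.00000000e+00,  0.00000000e+00,
         1.00000000e+00]])}
top {'camera_matrix': array([[487.56975132,   0.        , 271.43720606],
       [  0.        , 487.56975132, 210.78910761],
       [  0.        ,   0.        ,   1.        ]]), 'extrinsics': array([[-3.43295436e-04,  9.96789699e-01, -8.00635893e-02,
         4.54519769e+02],
       [-9.99543994e-01,  2.07541422e-03,  3.01246849e-02,
         1.95117265e+02],
       [ 3.01941408e-02,  8.00374215e-02,  9.96334444e-01,
         9.20617420e+02],
       [ 0.00000000e+00,  0.00000000e+00,  0.00000000e+00,
         1.00000000e+00]])}
```
View pics/scene0.png

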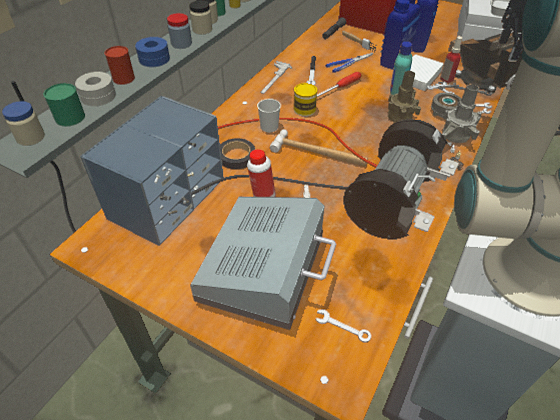

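View pics/top0.png

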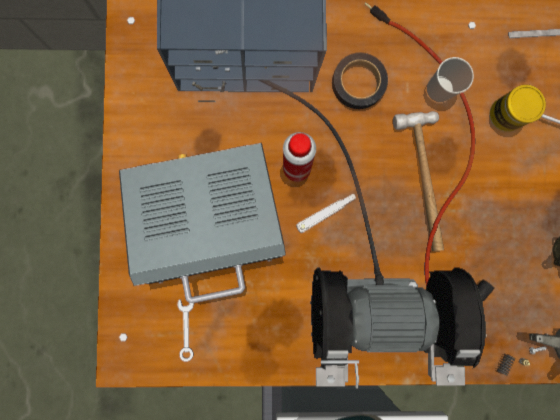

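The scene picture shows the hood (corners near (240,197), (322,200), (291,323)) with its handle near (322,258). In the top picture the hood spans (120,170)–(283,255), the handle bar runs (190,299)–(242,290), the can is at (298,155), the gauge at (326,213) and the spanner at (185,330). I'll enlarge both.

```bash
python3 - <<'E'
import cv2,numpy as np
t=cv2.imread("pics/top0.png")[130:330,105:305]; s=cv2.imread("pics/scene0.png")[185:345,180:345]
a=cv2.resize(t,(400,400),interpolation=cv2.INTER_CUBIC); b=cv2.resize(s,(400,388),interpolation=cv2.INTER_CUBIC)
o=np.zeros((400,800,3),np.uint8);o[:,:400]=a;o[:388,400:]=b
cv2.imwrite("pics/crop0.png",o)
E
```

View pics/crop0.png

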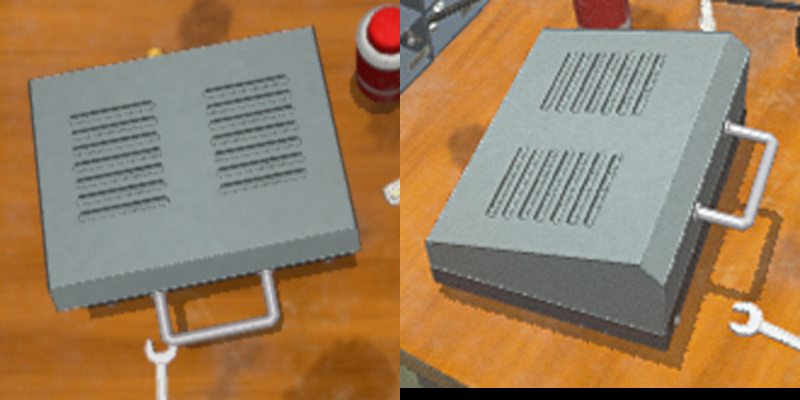

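The crop shows the bar's corners at top (189,300.5) and (241.5,289.5), and at scene (325,277) and (335,242). The hood's back corners are at top (120,170) and (261,144), and at scene (191,284) and (240,197).

```bash
cat > h.py <<'E'
import numpy as np
from rig import robot
from scipy.spatial.transform import Rotation as R
def ray(n,uv,cm=None):
    c=cm or robot.camera_model(n);K=c["camera_matrix"];E=c["extrinsics"]
    d=np.linalg.solve(K,[uv[0],uv[1],1.]);d=E[:3,:3]@(d*[1,-1,-1]);return E[:3,3],d/np.linalg.norm(d)
def tri(rs):
    A=0;b=0
    for o,d in rs:
        P=np.eye(3)-np.outer(d,d);A=A+P;b=b+P@o
    x=np.linalg.solve(A,b);return x,[round(float(np.linalg.norm((np.eye(3)-np.outer(d,d))@(x-o))),1) for o,d in rs]
E
python3 - <<'E'
from h import *
P={}
for n,t,s in [("hA",(189,300.5),(325.2,277.4)),("hB",(241.5,289.5),(334.7,242.3)),("bA",(120,170),(191.1,284)),("bB",(261,144),(239.8,197.4)),("fA",(130,275),(279,293.9)),("fB",(283.5,246.5),(314,197.8))]:
    P[n],r=tri([ray("top",t),ray("scene",s)]);print(n,P[n].round(1),r)
for a,b in("hA","hB"),("bA","bB"),("fA","fB"):
    d=P[a]-P[b];print(np.linalg.norm(d[:2]),np.arctan2(-d[0],d[1]),((P[a]+P[b])/2).round(1))
E
```

```text
hA [369.8 305.9 102.7] [1.7, 1.7]
hB [388.8 219.9 104.1] [0.4, 0.4]
bA [592.9 432.   77.8] [0.4, 0.4]
bB [640.1 188.   77. ] [0.2, 0.2]
fA [415.9 396.9 133.1] [1.1, 1.1]
fB [464.8 154.2 135.4] [5.2, 5.2]
88.10301264845357 0.2176416064807297 [379.3 262.9 103.4]
248.49755458623736 0.191070141327108 [616.5 310.   77.4]
247.57436493347433 0.198757786820577 [440.4 275.5 134.3]
```

```bash
cat >> h.py <<'E'
YAW=0.195;ex=np.array([np.cos(YAW),np.sin(YAW),0]);ey=np.array([-ex[1],ex[0],0]);HG=np.array([616.6,309.9,45])
def comp(x,y,z): return HG+(x-100)*ex+y*ey+[0,0,z-45]
def handle(th,r=248.85,p0=0.2353): return HG-r*np.cos(p0+th)*ex+[0,0,r*np.sin(p0+th)]
def rot(psi,lean): return R.from_rotvec(-lean*ey)*R.from_euler('z',psi)*R.from_euler('x',np.pi)
def rows(*T):
    s=robot.state();p=s["ee_pos"];r=R.from_quat(s["tool_rot"]);print("now",p.round(1),s["qpos"].round(2),s["time_s"])
    lp,lr=p,r
    for pos,psi,lean in T:
        g=rot(psi,lean);n=max(np.linalg.norm(pos-lp)/41.7,(g*lr.inv()).magnitude()/.125)
        print(np.r_[r.inv().apply(pos-p).round(1),(r.inv()*g).as_rotvec().round(3)].tolist(),"rows",round(n,1),np.round(pos));lp,lr=pos,g
E
python3 - <<'E'
from h import *
c=robot.camera_model("wrist");s=robot.state();r=R.from_quat(s["tool_rot"])
print("cam in tool",r.inv().apply(c["extrinsics"][:3,3]-s["ee_pos"]).round(0))
h=handle(0);print(h)
lean=np.array([.39,0,-.92]); up=-(np.sin(.4)*ex-np.cos(.4)*np.array([0,0,1]))
rows((np.array([430,-150,400]),1.2,0),(h+up*110,1.766,.4))
for n,t,s2 in [("fly",(314,272),None)]:
    o,d=ray("top",t);
    for z in(0,100,180):print((o+d*(z-o[2])/d[2]).round(0))
E
```

```text
cam in tool [  71.    1. -124.]
[379.19352746 263.00989365 103.01557739]
now [ 232.9 -470.2  249.3] [-1.18  0.05  1.4   0.    1.69 -0.07] 0.1
[318.8, -199.7, -150.4, -0.001, -0.001, -0.74] rows 9.7 [ 430 -150  400]
[415.1, -603.3, 45.8, -0.342, 0.26, -1.288] rows 11.0 [337. 255. 204.]
[413.  87.   0.]
[418.  99. 100.]
[421. 108. 180.]
```

```bash
python3 shift.py '100 -60 -150 0 0 -0.2;319 -200 -150 0 0 -0.74;319 -200 -150 0 0 -0.74;319 -200 -150 0 0 -0.74;319 -200 -150 0 0 -0.74;319 -200 -150 0 0 -0.74;319 -200 -150 0 0 -0.74;319 -200 -150 0 0 -0.74;319 -200 -150 0 0 -0.74;319 -200 -150 0 0 -0.74' 28; python3 - <<'E'
from h import *
up=-(np.sin(.4)*ex-np.cos(.4)*np.array([0,0,1]));h=handle(0)
rows((h+up*150,1.766,.4),(h+up*60,1.766,.4))
E
```

```text
time_s: 0.93
ee_pos: [430.8, -147.4, 400.7]
tool_rot: [0.825, 0.565, 0.0, 0.0]
wrist_force: [1.2, 0.1, 0.1]
grip_width: 27.9
grasp_force: 0.0
now [ 430.8 -147.4  400.7] [-0.41 -0.12  1.27  0.    1.99 -0.04] 0.9333
[332.6, -246.0, 159.5, -0.389, 0.113, -0.558] rows 10.6 [322. 252. 241.]
[351.4, -216.4, 242.4, -0.389, 0.113, -0.558] rows 2.2 [356. 258. 158.]
```

```bash
python3 shift.py '333 -246 160 -.389 .113 -.558;333 -246 160 -.389 .113 -.558;333 -246 160 -.389 .113 -.558;333 -246 160 -.389 .113 -.558;333 -246 160 -.389 .113 -.558;333 -246 160 -.389 .113 -.558;333 -246 160 -.389 .113 -.558;333 -246 160 -.389 .113 -.558;333 -246 160 -.389 .113 -.558;333 -246 160 -.389 .113 -.558' ; python3 - <<'E'
from h import *
import cv2
up=-(np.sin(.4)*ex-np.cos(.4)*np.array([0,0,1]));h=handle(0)
rows((h+up*60,1.766,.4),(h,1.766,.4))
cv2.imwrite("pics/w1.png",robot.grab_frame("wrist"))
c=robot.camera_model("wrist");E=c["extrinsics"]
for y in(-45,0,45):
    p=E[:3,:3].T@(h+y*ey-E[:3,3]);q=c["camera_matrix"]@(p*[1,-1,-1]);print((q/q[2])[:2].round(0))
E
```

```text
time_s: 1.77
ee_pos: [326.9, 227.0, 249.3]
tool_rot: [0.622, 0.757, 0.154, 0.126]
wrist_force: [0.6, -0.1, 1.5]
grip_width: 28.4
grasp_force: 0.0
now [326.9 227.  249.3] [ 0.62 -0.61  1.98 -0.16  1.4   0.42] 1.7667
[25.1, -3.5, 97.4, 0.002, -0.0, -0.0] rows 2.4 [356. 258. 158.]
[25.1, -3.6, 157.4, 0.002, -0.0, -0.0] rows 1.4 [379. 263. 103.]
[281. 224.]
[281. 176.]
[282. 124.]
```

View pics/w1.png

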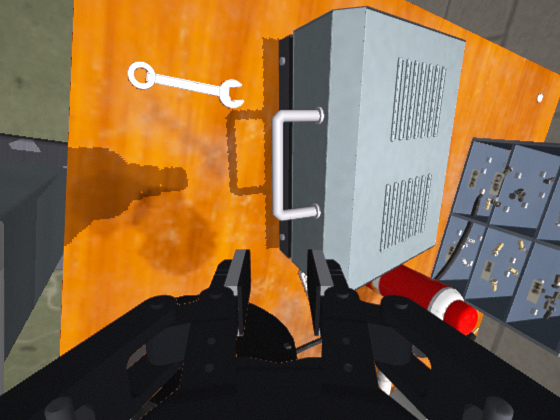

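The wrist picture shows the bar from (280,117) to (279,213), within a few pixels of the prediction. The gap behind it is clear, and the spanner at (185,85) is well away.

```bash
python3 shift.py '25 -3 40 0 0 0;25 -3 80 0 0 0;25 -3 90 0 0 0;25 -3 90 0 0 0;25 -3 90 0 0 0' ; python3 - <<'E'
from h import *
h=handle(0)
rows((h,1.766,.4))
E
```

```text
time_s: 2.23
ee_pos: [354.8, 255.8, 165.3]
tool_rot: [0.623, 0.757, 0.152, 0.126]
wrist_force: [0.8, -0.5, -0.3]
grip_width: 27.9
grasp_force: 0.0
now [354.8 255.8 165.3] [ 0.64 -0.43  2.03 -0.18  1.19  0.48] 2.2333
[2.4, -0.8, 67.2, -0.002, 0.001, -0.0] rows 1.6 [379. 263. 103.]
```

```bash
python3 shift.py '2 -1 25 0 0 0;2 -1 50 0 0 0;2 -1 67 0 0 0;2 -1 67 0 0 0;2 -1 67 0 0 0'; python3 shift.py '0 0 0 0 0 0;0 0 0 0 0 0;0 0 0 0 0 0;0 0 0 0 0 0;0 0 0 0 0 0' 0; python3 - <<'E'
from h import *
th=[.08,.16,.24,.32,.40,.48,.56,.64,.72,.8]
s=robot.state();print(s["wrist_force"],handle(0))
p=s["ee_pos"]
rows(*[(p+handle(t)-handle(0),1.766,.4) for t in th])
E
```

```text
time_s: 2.65
ee_pos: [379.8, 262.9, 105.0]
tool_rot: [0.623, 0.757, 0.154, 0.126]
wrist_force: [-0.4, -0.1, 0.4]
grip_width: 28.0
grasp_force: 0.0
time_s: 3.07
ee_pos: [380.1, 263.5, 106.2]
tool_rot: [0.622, 0.757, 0.155, 0.127]
wrist_force: [-4.0, -2.7, 8.2]
grip_width: 7.5
grasp_force: 58.6
[-3.98121509 -2.6610918   8.23306224] [379.19352746 263.00989365 103.01557739]
now [380.1 263.5 106.2] [ 0.62 -0.28  2.04 -0.19  1.02  0.49] 3.0667
[0.0, 12.5, -15.5, 0.004, -0.001, -0.001] rows 0.5 [385. 265. 125.]
[0.0, 26.2, -29.9, 0.004, -0.001, -0.001] rows 0.5 [392. 266. 144.]
[0.1, 41.0, -43.2, 0.004, -0.001, -0.001] rows 0.5 [400. 268. 162.]
[0.1, 56.8, -55.3, 0.004, -0.001, -0.001] rows 0.5 [410. 269. 179.]
[0.1, 73.6, -66.1, 0.004, -0.001, -0.001] rows 0.5 [421. 272. 196.]
[0.1, 91.1, -75.5, 0.004, -0.001, -0.001] rows 0.5 [433. 274. 211.]
[0.2, 109.3, -83.4, 0.004, -0.001, -0.001] rows 0.5 [447. 277. 226.]
[0.2, 128.2, -89.9, 0.004, -0.001, -0.001] rows 0.5 [461. 279. 239.]
[0.2, 147.4, -94.9, 0.004, -0.001, -0.001] rows 0.5 [477. 283. 251.]
[0.2, 167.0, -98.3, 0.004, -0.001, -0.001] rows 0.5 [493. 286. 262.]
```

```bash
python3 shift.py '0 6 -8 0 0 0;0 13 -15 0 0 0;0 19 -23 0 0 0;0 26 -30 0 0 0;0 26 -30 0 0 0'; python3 - <<'E'
from h import *
import cv2
p=robot.state()["ee_pos"]-HG;print(np.arctan2(p[2],-p@ex)-.2353,np.hypot(p[2],p@ex))
cv2.imwrite("pics/s1.png",cv2.resize(robot.grab_frame("scene")[170:350,180:420],(800,600),interpolation=cv2.INTER_CUBIC))
E
```

```text
time_s: 3.48
ee_pos: [391.5, 265.7, 143.2]
tool_rot: [0.623, 0.757, 0.154, 0.126]
wrist_force: [-5.8, 0.7, -0.9]
grip_width: 7.8
grasp_force: 59.7
0.1691689156267399 249.58773087012975
```

View pics/s1.png

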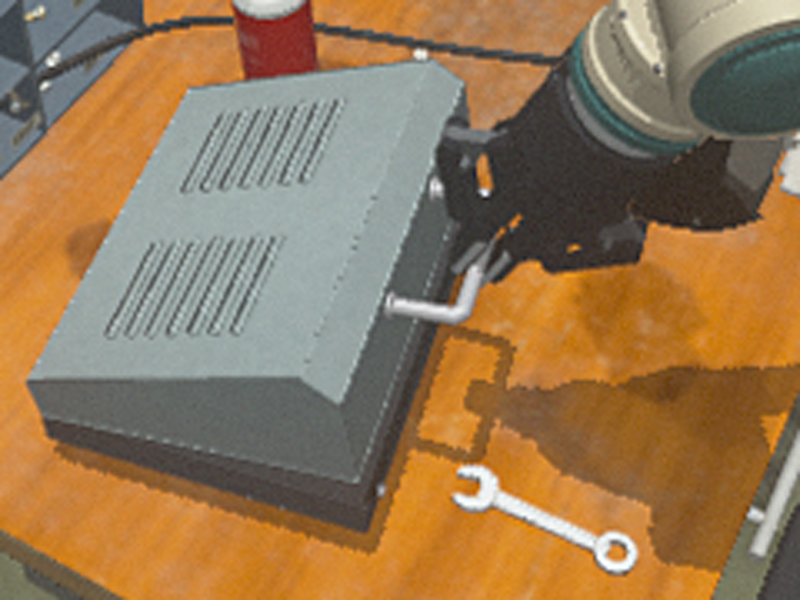

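The hood is lifting: the bar is between the pads at (490,270), and the gap over the pan has widened. I'll continue along the arc.

```bash
python3 shift.py '0 15 -13 0 0 0;0 30 -25 0 0 0;0 47 -36 0 0 0;0 65 -46 0 0 0;0 83 -54 0 0 0;0 102 -60 0 0 0;0 121 -65 0 0 0;0 141 -68 0 0 0;0 141 -68 0 0 0'; python3 - <<'E'
from h import *
s=robot.state();p=s["ee_pos"]-HG;print(np.arctan2(p[2],-p@ex)-.2353,np.hypot(p[2],p@ex),s["wrist_force"])
p=s["ee_pos"];t0=.8
rows(*[(handle(t),1.766,.4) for t in(.88,.96,1.04,1.1,1.15,1.19,1.2)])
E
```

```text
time_s: 4.28
ee_pos: [495.3, 286.5, 264.8]
tool_rot: [0.622, 0.756, 0.157, 0.128]
wrist_force: [-9.1, 0.0, 13.7]
grip_width: 7.7
grasp_force: 63.2
0.8233432498489159 252.17576043606886 [-9.13206505  0.0180312  13.742801  ]
now [495.3 286.5 264.8] [ 0.52 -0.09  1.55 -0.13  1.29  0.33] 4.2833
[-0.5, 14.4, 2.2, 0.008, -0.002, -0.002] rows 0.3 [509. 289. 268.]
[-0.5, 34.3, 2.1, 0.008, -0.002, -0.002] rows 0.5 [527. 292. 277.]
[-0.5, 54.2, 3.5, 0.008, -0.002, -0.002] rows 0.5 [546. 296. 283.]
[-0.4, 68.9, 5.6, 0.008, -0.002, -0.002] rows 0.4 [560. 299. 287.]
[-0.4, 81.1, 8.1, 0.008, -0.002, -0.002] rows 0.3 [572. 301. 290.]
[-0.4, 90.8, 10.5, 0.008, -0.002, -0.002] rows 0.2 [581. 303. 291.]
[-0.4, 93.2, 11.1, 0.008, -0.002, -0.002] rows 0.1 [584. 303. 292.]
```

```bash
python3 shift.py '0 15 -5 0 0 0;0 34 -5 0 0 0;0 54 -4 0 0 0;0 69 -2 0 0 0;0 80 0 0 0 0;0 89 2 0 0 0;0 95 4 0 0 0;0 95 4 0 0 0;0 95 4 0 0 0'; python3 - <<'E'
from h import *
s=robot.state();p=s["ee_pos"]-HG;print(np.arctan2(p[2],-p@ex)-.2353,np.hypot(p[2],p@ex),s["wrist_force"])
E
```

```text
time_s: 5.03
ee_pos: [580.7, 303.8, 294.8]
tool_rot: [0.622, 0.757, 0.156, 0.127]
wrist_force: [-0.9, 4.9, 1.2]
grip_width: 7.8
grasp_force: 63.1
1.1909324195059194 252.43436353085377 [-0.8762856   4.90660778  1.22896411]
```

```bash
python3 shift.py '0 3 1 0 0 0;0 6 2 0 0 0;0 6 2 0 0 0;0 6 2 0 0 0'; python3 - <<'E'
from h import *
s=robot.state();p=s["ee_pos"]-HG;print(np.arctan2(p[2],-p@ex)-.2353,np.hypot(p[2],p@ex),s["wrist_force"])
E
```

```text
time_s: 5.37
ee_pos: [582.3, 304.2, 294.9]
tool_rot: [0.622, 0.758, 0.151, 0.123]
wrist_force: [-37.3, -6.8, 13.0]
grip_width: 8.0
grasp_force: 65.9
1.1971227114599687 252.3583174355619 [-37.25531718  -6.80671178  12.96970951]
```

```bash
python3 shift.py '0 -5 0 0 0 0;0 -5 0 0 0 0;0 -5 0 0 0 0;0 -5 0 0 0 0' 32; python3 shift.py '0 0 -20 0 0 0;0 0 -50 0 0 0;0 0 -90 0 0 0;0 0 -120 0 0 0;0 0 -120 0 0 0'; python3 - <<'E'
from h import *
g=comp(40,-55,56);print("grip",g)
L=.55;up=-(np.sin(L)*ex-np.cos(L)*np.array([0,0,1]))
rows((g+up*260,2.6,.4),(g+up*210,3.337,L))
E
```

```text
time_s: 5.7
ee_pos: [582.3, 302.7, 291.2]
tool_rot: [0.622, 0.757, 0.154, 0.127]
wrist_force: [-0.4, -0.1, -0.7]
grip_width: 32.0
grasp_force: 0.0
time_s: 6.12
ee_pos: [535.7, 293.8, 410.8]
tool_rot: [0.622, 0.756, 0.159, 0.129]
wrist_force: [-0.2, -0.4, 1.6]
grip_width: 31.8
grasp_force: 0.0
grip [568.39429925 244.31638608  56.        ]
now [535.7 293.8 410.8] [ 0.49  0.03  1.15 -0.11  1.56  0.27] 6.1167
[-55.4, -157.2, 76.3, 0.014, 0.003, -0.836] rows 6.7 [435. 218. 278.]
[-55.6, -150.4, 125.8, -0.105, -0.11, -1.57] rows 6.0 [461. 223. 235.]
```

```bash
python3 shift.py '-55 -157 76 0 0 -.84;-55 -157 76 0 0 -.84;-55 -157 76 0 0 -.84;-55 -157 76 0 0 -.84;-55 -157 76 0 0 -.84;-55 -157 76 0 0 -.84;-56 -150 126 -.105 -.11 -1.57;-56 -150 126 -.105 -.11 -1.57;-56 -150 126 -.105 -.11 -1.57;-56 -150 126 -.105 -.11 -1.57' 40;python3 shift.py '0 0 0 0 0 0;0 0 0 0 0 0'; python3 - <<'E'
from h import *
g=comp(40,-55,56)
L=.55;up=-(np.sin(L)*ex-np.cos(L)*np.array([0,0,1]))
rows((g+up*210,3.337,L))
E
```

```text
time_s: 6.95
ee_pos: [459.7, 221.3, 225.5]
tool_rot: [0.063, 0.969, 0.053, 0.232]
wrist_force: [-0.4, 0.3, 0.2]
grip_width: 40.3
grasp_force: 0.0
time_s: 7.12
ee_pos: [459.6, 221.6, 226.9]
tool_rot: [0.068, 0.969, 0.055, 0.232]
wrist_force: [0.5, 0.5, -0.3]
grip_width: 40.3
grasp_force: 0.0
now [459.6 221.6 226.9] [ 0.44 -0.31  1.83 -0.14  1.15 -0.96] 7.1167
[-4.3, 2.7, -6.6, -0.027, -0.065, -0.331] rows 2.7 [461. 223. 235.]
```

```bash
python3 shift.py '-4 3 -7 -.027 -.065 -.331;-4 3 -7 -.027 -.065 -.331;-4 3 -7 -.027 -.065 -.331;-4 3 -7 -.027 -.065 -.331;-4 3 -7 -.027 -.065 -.331'; python3 - <<'E'
from h import *
import cv2,pickle
rows((comp(40,-55,56),3.337,.55))
c=robot.camera_model("wrist");w=robot.grab_frame("wrist");pickle.dump(c,open("w2.pkl","wb"))
cv2.imwrite("pics/w2.png",w)
E=c["extrinsics"]
for nm,q in [("piv",comp(-60,-55,60)),("grip0",comp(40,-55,60)),("tip0",comp(84,-55,60)),("tip-.15",comp(82,-55,39))]:
    p=E[:3,:3].T@(q-E[:3,3]);u=c["camera_matrix"]@(p*[1,-1,-1]);print(nm,(u/u[2])[:2].round(0))
E
```

```text
time_s: 7.53
ee_pos: [460.2, 223.4, 235.5]
tool_rot: [-0.093, 0.958, 0.027, 0.27]
wrist_force: [0.2, -0.2, 0.2]
grip_width: 39.9
grasp_force: 0.0
now [460.2 223.4 235.5] [ 0.45 -0.35  1.87 -0.15  1.09 -1.29] 7.5333
[-0.1, -0.4, 210.6, 0.0, -0.0, -0.002] rows 5.1 [568. 244.  56.]
piv [279. 102.]
grip0 [279. 187.]
tip0 [279. 214.]
tip-.15 [279. 200.]
```

View pics/w2.png

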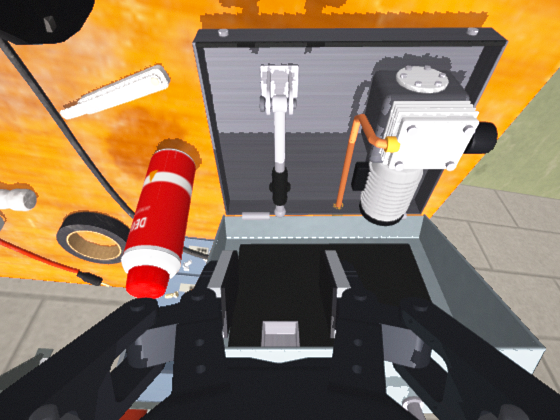

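The wrist picture shows the pivot at (279,104), the sleeve at (280,185) and the ball at (280,208). That fits the model with the rod at about −0.07 rad. I'll go nearer for the second view.

```bash
python3 shift.py '0 0 30 0 0 0;0 0 60 0 0 0;0 0 90 0 0 0;0 0 110 0 0 0;0 0 110 0 0 0;0 0 110 0 0 0'; python3 - <<'E'
from h import *
import cv2
c=robot.camera_model("wrist");w=robot.grab_frame("wrist")
cv2.imwrite("pics/w3.png",cv2.resize(w[0:260,170:390],(660,600)[:2] if 0 else (508,600),interpolation=cv2.INTER_CUBIC))
E=c["extrinsics"]
for a in(0,-.05,-.1,-.15):
  for r in(100,144):
    q=comp(-60+r*np.cos(a),-55,60+r*np.sin(a))
    p=E[:3,:3].T@(q-E[:3,3]);u=c["camera_matrix"]@(p*[1,-1,-1]);print(a,r,(u/u[2])[:2].round(0))
import pickle;pickle.dump(c,open("w3.pkl","wb"))
rows((comp(40,-55,53),3.337,.55))
E
```

```text
time_s: 8.08
ee_pos: [516.4, 234.4, 140.5]
tool_rot: [-0.095, 0.958, 0.026, 0.269]
wrist_force: [0.3, -0.3, 0.3]
grip_width: 40.2
grasp_force: 0.0
0 100 [279. 222.]
0 144 [279. 255.]
-0.05 100 [279. 217.]
-0.05 144 [279. 248.]
-0.1 100 [279. 211.]
-0.1 144 [279. 241.]
-0.15 100 [279. 206.]
-0.15 144 [279. 234.]
now [516.7 234.7 142.1] [ 0.41 -0.1   1.85 -0.15  0.86 -1.29] 8.1333
[1.8, -0.6, 103.5, 0.0, 0.0, 0.002] rows 2.5 [568. 244.  53.]
```

View pics/w3.png

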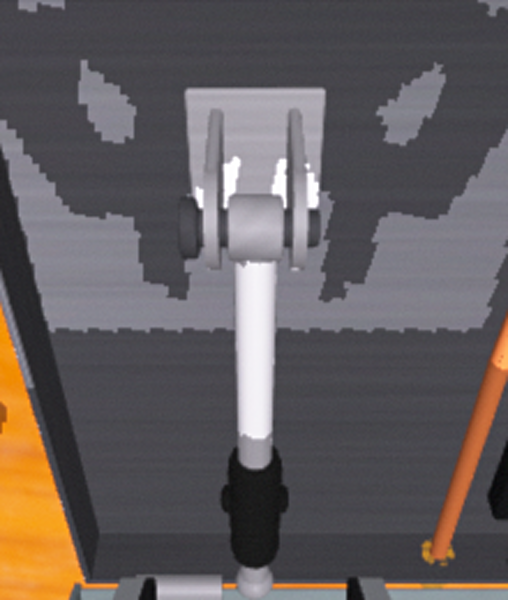

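The crop shows the sleeve centre at full-frame (280.4,216.5), the ball at (280.4,251.6) and the pivot at (281,98).

```bash
python3 - <<'E'
from h import *
import pickle
a=pickle.load(open("w2.pkl","rb"));b=pickle.load(open("w3.pkl","rb"))
for n,u,v in[("sleeve",(280,185.5),(280.4,216.5)),("tip",(280,208.5),(280.4,251.6)),("piv",(279,103),(281,98.3))]:
    x,r=tri([ray(0,u,a),ray(0,v,b)]);d=x-HG;print(n,x.round(1),r,"comp",(d@ex+100).round(1),(d@ey).round(1))
g=comp(40,-56,56)
rows((g,3.337,.55))
E
```

```text
sleeve [584.2 248.8  40.6] [0.2, 0.2] comp 56.4 -53.7
tip [589.7 249.8  71.2] [0.1, 0.1] comp 61.9 -53.8
piv [470.  225.2  62.8] [0.2, 0.2] comp -60.2 -54.7
now [516.7 234.7 142.1] [ 0.41 -0.1   1.85 -0.15  0.86 -1.29] 8.1333
[0.2, -1.6, 100.9, 0.0, 0.0, 0.002] rows 2.4 [569. 243.  56.]
```

Moving mostly along the line of sight makes the depth weak, but the rays fit a rod of known length at about −0.04 rad, and the pivot agrees. I'll grasp it.

```bash
python3 shift.py '0 0 25 0 0 0;0 0 50 0 0 0;0 0 75 0 0 0;0 0 100 0 0 0;0 0 103 0 0 0;0 0 103 0 0 0'; python3 shift.py '0 0 0 0 0 0;0 0 0 0 0 0;0 0 0 0 0 0;0 0 0 0 0 0;0 0 0 0 0 0' 0; python3 - <<'E'
from h import *
s=robot.state();p=s["ee_pos"];d=p-HG;print("comp",d@ex+100,d@ey,p[2],s["wrist_force"])
piv=comp(-60,-55,60);v=p-piv;r=np.hypot(v@ex,v[2]);a=np.arctan2(v[2],v@ex);print(r,a)
rows(*[(p+r*((np.cos(t)-np.cos(a))*ex+(np.sin(t)-np.sin(a))*np.array([0,0,1])),3.337,.55) for t in np.arange(.1,1.21,.1)])
E
```

```text
time_s: 8.63
ee_pos: [569.3, 245.2, 53.9]
tool_rot: [-0.095, 0.958, 0.026, 0.27]
wrist_force: [0.5, -0.2, 0.2]
grip_width: 39.9
grasp_force: 0.0
time_s: 9.05
ee_pos: [569.7, 245.9, 55.3]
tool_rot: [-0.096, 0.957, 0.027, 0.272]
wrist_force: [0.1, 4.1, 3.2]
grip_width: 14.3
grasp_force: 58.8
comp 41.617250080321114 -53.70903505174232 55.29439636708081 [0.08407283 4.10565692 3.16819693]
101.72614324467757 -0.04627407710773282
now [569.7 245.9  55.3] [ 0.39  0.17  1.76 -0.16  0.67 -1.28] 9.05
[-7.5, -0.0, -12.9, 0.002, 0.003, 0.004] rows 0.4 [569. 246.  70.]
[-11.5, -0.0, -22.2, 0.002, 0.003, 0.004] rows 0.2 [568. 246.  80.]
[-14.5, -0.0, -31.9, 0.002, 0.003, 0.004] rows 0.2 [565. 245.  90.]
[-16.5, -0.0, -41.9, 0.002, 0.003, 0.004] rows 0.2 [562. 244. 100.]
[-17.6, 0.0, -52.0, 0.002, 0.003, 0.004] rows 0.2 [558. 244. 109.]
[-17.6, 0.0, -62.2, 0.002, 0.003, 0.004] rows 0.2 [552. 242. 117.]
[-16.6, 0.0, -72.3, 0.002, 0.003, 0.004] rows 0.2 [546. 241. 126.]
[-14.6, 0.1, -82.3, 0.002, 0.003, 0.004] rows 0.2 [540. 240. 133.]
[-11.7, 0.1, -92.0, 0.002, 0.003, 0.004] rows 0.2 [532. 238. 140.]
[-7.7, 0.1, -101.4, 0.002, 0.003, 0.004] rows 0.2 [524. 237. 146.]
[-2.9, 0.2, -110.3, 0.002, 0.003, 0.004] rows 0.2 [515. 235. 151.]
[2.8, 0.2, -118.7, 0.002, 0.003, 0.004] rows 0.2 [506. 233. 155.]
```

```bash
python3 shift.py '-7.5 0 -13 0 0 0;-11.5 0 -22 0 0 0;-14.5 0 -32 0 0 0;-16.5 0 -42 0 0 0;-17.5 0 -52 0 0 0;-17.5 0 -62 0 0 0;-16.5 0 -72 0 0 0;-14.5 0 -82 0 0 0;-14.5 0 -82 0 0 0'; python3 - <<'E'
from h import *
s=robot.state();p=s["ee_pos"];print(s["wrist_force"],s["grip_width"])
piv=comp(-60,-55,60);v=p-piv;r=np.hypot(v@ex,v[2]);a=np.arctan2(v[2],v@ex);print(r,a)
r=101.7
rows(*[(p*0+piv+ey*(v@ey)+r*(np.cos(t)*ex+np.sin(t)*np.array([0,0,1])),3.337,.55) for t in (.9,1,1.1,1.17)])
E
```

```text
time_s: 9.8
ee_pos: [537.0, 239.3, 129.6]
tool_rot: [-0.096, 0.958, 0.026, 0.268]
wrist_force: [-4.1, 3.6, -6.8]
grip_width: 13.7
grasp_force: 59.0
[-4.11817942  3.63618943 -6.78244152] 13.699341012661325
97.5088072919354 0.7953999887049343
now [537.  239.3 129.6] [ 0.4  -0.02  1.8  -0.14  0.83 -1.3 ] 9.8
[-0.9, 0.0, -11.2, 0.001, -0.005, 0.004] rows 0.3 [532. 238. 140.]
[3.1, 0.0, -20.5, 0.001, -0.005, 0.004] rows 0.2 [524. 237. 146.]
[8.0, 0.1, -29.4, 0.001, -0.005, 0.004] rows 0.2 [515. 235. 151.]
[12.0, 0.1, -35.3, 0.001, -0.005, 0.004] rows 0.2 [509. 234. 154.]
```

```bash
python3 shift.py '-.5 0 -8 0 0 0;1.5 0 -15 0 0 0;5 0 -22 0 0 0;9 0 -30 0 0 0;12 0 -34 0 0 0;12 0 -34 0 0 0;12 0 -34 0 0 0'; python3 - <<'E'
from h import *
import cv2
s=robot.state();p=s["ee_pos"];print(s["wrist_force"],s["grip_width"])
piv=comp(-60,-55,60);v=p-piv;r=np.hypot(v@ex,v[2]);a=np.arctan2(v[2],v@ex);print(r,a,v@ey)
cv2.imwrite("pics/m1.png",np.hstack([cv2.resize(robot.grab_frame(n)[y:y+200,x:x+200],(400,400),interpolation=cv2.INTER_CUBIC) for n,x,y in(("scene",200,130),("wrist",180,0))]))
c=robot.camera_model("wrist");E=c["extrinsics"]
for t in(1,1.1,1.2):
  for r in(100,144):
    q=piv+r*(np.cos(t)*ex+np.sin(t)*np.array([0,0,1]))
    u=c["camera_matrix"]@((E[:3,:3].T@(q-E[:3,3]))*[1,-1,-1]);print(t,r,(u/u[2])[:2].round(0))
E
```

```text
time_s: 10.38
ee_pos: [508.9, 233.5, 149.6]
tool_rot: [-0.096, 0.959, 0.026, 0.266]
wrist_force: [-3.1, 6.2, -10.8]
grip_width: 13.1
grasp_force: 58.8
[ -3.13005955   6.18785924 -10.80071688] 13.14841754963015
97.89591357204804 1.155487376978528 0.9633372990698479
1 100 [278. 291.]
1 144 [278. 388.]
1.1 100 [278. 292.]
1.1 144 [278. 400.]
1.2 100 [278. 290.]
1.2 144 [278. 410.]
```

View pics/m1.png

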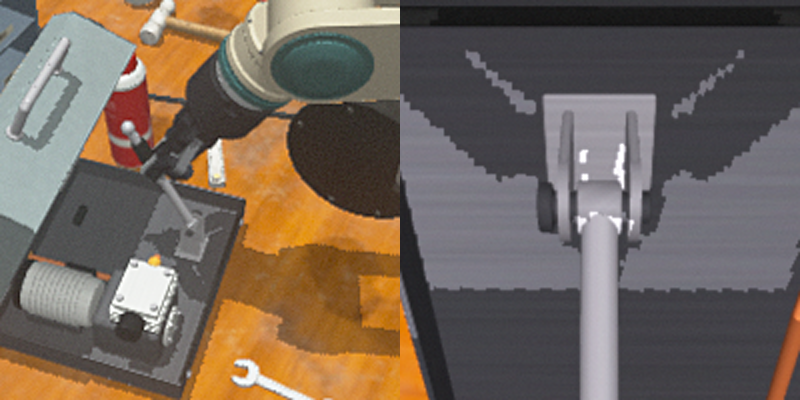

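The scene half shows the rod swung up with its ball at full-frame (264.5,194.5) and its pivot near (296,242). I'll compare that with the projected angles.

```bash
python3 - <<'E'
from h import *
c=robot.camera_model("scene");E=c["extrinsics"]
def pr(q): u=c["camera_matrix"]@((E[:3,:3].T@(q-E[:3,3]))*[1,-1,-1]);return (u/u[2])[:2].round(1)
piv=comp(-60,-55,60);print(pr(piv))
for t in(.9,1,1.05,1.1,1.15,1.2,1.3):
    print(t,pr(piv+144*(np.cos(t)*ex+np.sin(t)*np.array([0,0,1]))))
E
```

```text
[297.3 241.9]
0.9 [256.5 195.6]
1 [261.9 194. ]
1.05 [264.7 193.4]
1.1 [267.7 192.9]
1.15 [270.8 192.5]
1.2 [274.  192.3]
1.3 [280.6 192.3]
```

The camera says 1.05–1.1 and the TCP says about 1.15, so I'll release, back off, and measure properly.

```bash
python3 shift.py '0 0 0 0 0 0;0 0 0 0 0 0;0 0 0 0 0 0' 42; python3 shift.py '0 0 -20 0 0 0;0 0 -50 0 0 0;0 0 -90 0 0 0;0 0 -130 0 0 0;0 0 -130 0 0 0;0 0 -130 0 0 0'; python3 - <<'E'
from h import *
import cv2,pickle
piv=comp(-60,-55,60);M=[]
for n in("scene","wrist","top"):
    c=robot.camera_model(n);f=robot.grab_frame(n);pickle.dump(c,open(f"m2{n}.pkl","wb"));E=c["extrinsics"]
    pr=lambda q:(lambda u:(u/u[2])[:2])(c["camera_matrix"]@((E[:3,:3].T@(q-E[:3,3]))*[1,-1,-1]))
    tip=pr(piv+144*(np.cos(1.12)*ex+np.sin(1.12)*np.array([0,0,1])))
    print(n,pr(piv).round(1),tip.round(1))
    m=(pr(piv)+tip)/2;x,y=np.clip((m-60).astype(int),0,[440,300]);print("crop",x,y)
    M.append(cv2.resize(f[y:y+120,x:x+88],(264,360),interpolation=cv2.INTER_CUBIC) if n!="wrist" else cv2.resize(f[max(0,y-50):,][:200,x-20:x+127],(265,360),interpolation=cv2.INTER_CUBIC)[:, :264])
cv2.imwrite("pics/m2.png",np.hstack(M))
for n in("scene","wrist","top"): pass
E
```

```text
time_s: 10.73
ee_pos: [512.3, 233.6, 154.5]
tool_rot: [-0.096, 0.957, 0.026, 0.271]
wrist_force: [-0.1, -0.0, 0.4]
grip_width: 42.0
grasp_force: 0.0
time_s: 11.23
ee_pos: [445.7, 220.7, 268.8]
tool_rot: [-0.096, 0.957, 0.027, 0.274]
wrist_force: [-0.2, -0.2, -1.0]
grip_width: 41.7
grasp_force: 0.0
scene [297.3 241.9] [268.9 192.7]
crop 223 157
wrist [279.2  98.6] [278.6 252.5]
crop 218 115
top [239.7 241. ] [228.8 198.4]
crop 174 159
```

View pics/m2.png

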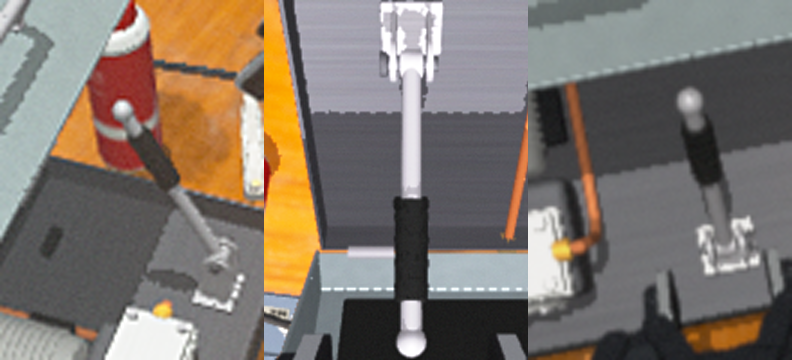

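Ball: scene (264.7,193.7), wrist (279.7,255.6), top (228,192.3). Pivot: scene (296.7,240.7), top (240.3,241.7).

```bash
python3 - <<'E'
from h import *
import pickle
C={n:pickle.load(open(f"m2{n}.pkl","rb")) for n in("scene","wrist","top")}
T={"scene":(264.7,193.7),"wrist":(279.7,255.6),"top":(228,192.3)}
for ns in(("scene","top"),("scene","top","wrist")):
    x,r=tri([ray(0,T[n],C[n]) for n in ns]);v=x-comp(-60,-55,60);print(x.round(1),r,"len",np.hypot(v@ex,v[2]),"ang",np.arctan2(v[2],v@ex),"y",v@ey)
q,r=tri([ray(0,(296.7,240.7),C["scene"]),ray(0,(240.3,241.7),C["top"])]);v=q-HG;print("piv",v@ex+100,v@ey,q[2],r)
s=robot.state();p=s["ee_pos"];g=comp(-60,-55,60)
rr=[ (g+100*(np.cos(t)*ex+np.sin(t)*np.array([0,0,1])),3.337,.55) for t in(1.04,1.16)]
rows(*rr)
E
```

```text
[541.4 238.6 183.5] [0.4, 0.4] len 143.17465307227982 ang 1.0409176580564943 y -0.37449084317516357
[541.  239.4 185.6] [1.1, 0.9, 0.9] len 144.85592251908648 ang 1.0492551448392107 y 0.5090161507473095
piv -60.058479518433046 -55.51523861947067 63.32848959004614 [1.5, 1.5]
now [445.2 220.3 263.3] [ 0.46 -0.41  1.86 -0.15  1.17 -1.29] 11.3833
[-3.9, -0.2, 139.6, -0.0, -0.002, 0.004] rows 3.3 [520. 235. 146.]
[2.4, -0.2, 129.4, -0.0, -0.002, 0.004] rows 0.3 [509. 233. 152.]
```

The rod stands at about 1.045 rad, so it slipped in the grip a little. I'll save reference frames, regrip and add about 0.125 rad.

```bash
python3 - <<'E'
from h import *
import cv2
for n in("scene","top"): cv2.imwrite(f"pics/ref_{n}.png",robot.grab_frame(n))
E
python3 shift.py '-4 0 35 0 0 0;-4 0 70 0 0 0;-4 0 105 0 0 0;-4 0 132 0 0 0;-4 0 139 0 0 0;-4 0 139 0 0 0;-4 0 139 0 0 0'; python3 shift.py '0 0 0 0 0 0;0 0 0 0 0 0;0 0 0 0 0 0;0 0 0 0 0 0;0 0 0 0 0 0' 0;  python3 - <<'E'
from h import *
s=robot.state();p=s["ee_pos"];print(s["wrist_force"],s["grip_width"])
piv=comp(-60,-55,60);v=p-piv;r=np.hypot(v@ex,v[2]);a=np.arctan2(v[2],v@ex);print(r,a,v@ey)
rows(*[(p+r*((np.cos(a+t)-np.cos(a))*ex+(np.sin(a+t)-np.sin(a))*np.array([0,0,1])),3.337,.55) for t in(.06,.125)])
E
```

```text
time_s: 12.07
ee_pos: [519.9, 235.3, 148.4]
tool_rot: [-0.096, 0.958, 0.026, 0.27]
wrist_force: [-0.2, 0.2, -0.3]
grip_width: 41.7
grasp_force: 0.0
time_s: 12.48
ee_pos: [520.5, 236.0, 150.2]
tool_rot: [-0.096, 0.957, 0.027, 0.272]
wrist_force: [-0.3, 3.3, 5.0]
grip_width: 14.0
grasp_force: 58.4
[-0.25928641  3.32242411  5.0147385 ] 14.007109498403127
103.84256602576252 1.052792965640442 1.146508993431582
now [520.5 236.  150.2] [ 0.41 -0.1   1.83 -0.15  0.87 -1.29] 12.4833
[3.1, 0.0, -5.4, 0.002, 0.004, 0.004] rows 0.1 [515. 235. 153.]
[6.9, 0.0, -11.0, 0.002, 0.004, 0.004] rows 0.2 [509. 234. 156.]
```

```bash
python3 shift.py '3 0 -5.4 0 0 0;7 0 -11 0 0 0;7.6 0 -12 0 0 0;7.6 0 -12 0 0 0;7.6 0 -12 0 0 0'; python3 - <<'E'
from h import *
s=robot.state();p=s["ee_pos"];print(s["wrist_force"])
piv=comp(-60,-55,60);v=p-piv;print(np.hypot(v@ex,v[2]),np.arctan2(v[2],v@ex))
E
python3 shift.py '0 0 0 0 0 0;0 0 0 0 0 0;0 0 0 0 0 0' 42; python3 shift.py '0 0 -20 0 0 0;0 0 -50 0 0 0;0 0 -90 0 0 0;0 0 -130 0 0 0;0 0 -130 0 0 0;0 0 -130 0 0 0'; python3 - <<'E'
from h import *
import cv2
ref={"scene":(264.7,193.7),"top":(228,192.3)};rs=[]
for n in ref:
    a=cv2.imread(f"pics/ref_{n}.png");b=robot.grab_frame(n);cv2.imwrite(f"pics/b_{n}.png",b)
    u,v=np.round(ref[n]).astype(int);k=5;U=6
    t=cv2.resize(a[v-k:v+k+1,u-k:u+k+1],None,fx=U,fy=U,interpolation=cv2.INTER_CUBIC)
    w=25;S=cv2.resize(b[v-w:v+w+1,u-w:u+w+1],None,fx=U,fy=U,interpolation=cv2.INTER_CUBIC)
    _,mx,_,l=cv2.minMaxLoc(cv2.matchTemplate(S,t,cv2.TM_CCOEFF_NORMED))
    d=np.array(l)/U-(w-k);print(n,d,mx);rs.append(ray(n,np.array(ref[n])+d))
x,r=tri(rs);v=x-comp(-60,-55,60);print(x.round(1),r,"len",np.hypot(v@ex,v[2]),"ang",np.arctan2(v[2],v@ex),"y",v@ey)
E
```

```text
time_s: 12.9
ee_pos: [507.4, 233.3, 154.7]
tool_rot: [-0.096, 0.958, 0.027, 0.271]
wrist_force: [0.1, 5.3, 0.8]
grip_width: 13.9
grasp_force: 59.1
[0.06583404 5.32339465 0.8016209 ]
102.0846356295861 1.1889792230524991
time_s: 13.15
ee_pos: [507.3, 232.4, 154.0]
tool_rot: [-0.096, 0.958, 0.025, 0.27]
wrist_force: [-0.2, -1.0, 0.3]
grip_width: 41.8
grasp_force: 0.0
time_s: 13.65
ee_pos: [440.9, 219.7, 268.3]
tool_rot: [-0.096, 0.957, 0.027, 0.273]
wrist_force: [0.2, -0.4, -1.4]
grip_width: 41.8
grasp_force: 0.0
scene [ 6.5        -0.83333333] 0.9260511994361877
top [1.5 8.5] 0.9911454319953918
[527.8 235.9 190.3] [0.4, 0.4] len 142.88507648052396 ang 1.148709364572222 y -0.395597787744551
```

The rod is now at 1.15 rad by camera and 1.18 by the tool path, inside the window. Next I'll return to the handle.

```bash
python3 - <<'E'
from h import *
up=-(np.sin(.4)*ex-np.cos(.4)*np.array([0,0,1]));h=np.array([581.5,303.3,292.5])
rows((np.array([450,240,400]),2.5,.45),(h+up*110,1.766,.4))
E
```

```text
now [440.6 219.4 264.2] [ 0.46 -0.42  1.86 -0.15  1.17 -1.29] 13.75
[-82.2, 18.0, -109.0, 0.041, 0.093, 0.84] rows 6.8 [450 240 400]
[-163.1, 54.3, -52.4, 0.116, 0.117, 1.572] rows 5.9 [539. 295. 394.]
```

```bash
python3 shift.py '-82 18 -109 .04 .09 .84;-82 18 -109 .04 .09 .84;-82 18 -109 .04 .09 .84;-82 18 -109 .04 .09 .84;-82 18 -109 .04 .09 .84;-163 54 -52 .116 .117 1.572;-163 54 -52 .116 .117 1.572;-163 54 -52 .116 .117 1.572;-163 54 -52 .116 .117 1.572;-163 54 -52 .116 .117 1.572' 32;  python3 shift.py '0 0 0 0 0 0;0 0 0 0 0 0'; python3 - <<'E'
from h import *
up=-(np.sin(.4)*ex-np.cos(.4)*np.array([0,0,1]));h=np.array([581.5,303.3,292.5])
rows((h+up*110,1.766,.4))
E
```

```text
time_s: 14.58
ee_pos: [541.1, 295.4, 389.5]
tool_rot: [0.492, 0.845, 0.132, 0.161]
wrist_force: [1.4, -0.7, 1.3]
grip_width: 32.0
grasp_force: 0.0
time_s: 14.75
ee_pos: [540.1, 294.8, 392.4]
tool_rot: [0.488, 0.847, 0.134, 0.163]
wrist_force: [0.2, 0.6, -0.1]
grip_width: 31.7
grasp_force: 0.0
now [540.1 294.8 392.4] [ 0.5   0.03  1.19 -0.13  1.52 -0.05] 14.75
[0.3, 0.1, -1.5, 0.022, 0.016, 0.334] rows 2.7 [539. 295. 394.]
```

Turn the rest of the way, then check the bar is still where it was before gripping.

```bash
python3 shift.py '0 0 0 .022 .016 .334;0 0 0 .022 .016 .334;0 0 0 .022 .016 .334;0 0 0 .022 .016 .334;0 0 0 .022 .016 .334'; python3 - <<'E'
from h import *
import cv2
h=np.array([581.5,303.3,292.5])
rows((h,1.766,.4))
c=robot.camera_model("wrist");f=robot.grab_frame("wrist");E=c["extrinsics"]
for y in(-45,0,45):
    u=c["camera_matrix"]@((E[:3,:3].T@(handle(1.19)+y*ey-E[:3,3]))*[1,-1,-1]);u=(u/u[2])[:2].round().astype(int);print(u);cv2.circle(f,tuple(int(i) for i in u),2,(0,0,255),-1)
cv2.imwrite("pics/w4.png",f)
E
```

```text
time_s: 15.17
ee_pos: [539.6, 294.7, 394.2]
tool_rot: [0.621, 0.757, 0.155, 0.127]
wrist_force: [0.2, -0.2, 0.0]
grip_width: 32.1
grasp_force: 0.0
now [539.6 294.7 394.2] [ 0.49  0.04  1.17 -0.11  1.54  0.27] 15.1667
[0.2, -0.5, 110.4, 0.003, -0.001, 0.001] rows 2.6 [582. 303. 292.]
[278 262]
[278 210]
[278 151]
```

View pics/w4.png

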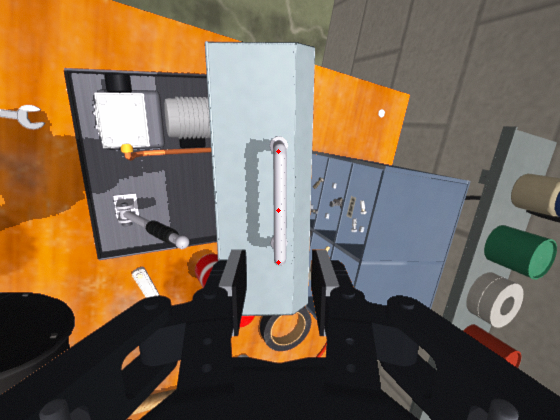

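The bar lies at column 280, rows 145–265, where predicted. The rod stands up with its ball at (181,241).

```bash
python3 shift.py '0 0 30 0 0 0;0 0 60 0 0 0;0 0 90 0 0 0;0 0 108 0 0 0;0 0 110 0 0 0;0 0 110 0 0 0'; python3 shift.py '0 0 0 0 0 0;0 0 0 0 0 0;0 0 0 0 0 0;0 0 0 0 0 0;0 0 0 0 0 0' 0; python3 - <<'E'
from h import *
s=robot.state();p=s["ee_pos"];v=p-HG;r=np.hypot(v@ex,v[2]);print(np.arctan2(v[2],-v@ex)-.2353,r,s["wrist_force"])
a=np.arctan2(v[2],-v@ex)-.2353
rows(*[(p+handle(t,r)-handle(a,r),1.766,.4) for t in(1.16,1.12,1.08,1.04,1.0,.96,.92,.89,.87,.85)])
E
```

```text
time_s: 15.72
ee_pos: [581.6, 303.2, 292.2]
tool_rot: [0.623, 0.757, 0.154, 0.126]
wrist_force: [-0.2, -0.1, 0.1]
grip_width: 32.2
grasp_force: 0.0
time_s: 16.13
ee_pos: [581.4, 303.6, 296.2]
tool_rot: [0.623, 0.756, 0.156, 0.127]
wrist_force: [-5.4, -1.9, 2.4]
grip_width: 7.3
grasp_force: 58.8
1.1941723629916727 253.69533446266752 [-5.38495889 -1.8746933   2.43484013]
now [581.4 303.6 296.2] [ 0.47  0.14  1.26 -0.11  1.35  0.28] 16.1333
[-0.0, -8.4, -2.1, 0.005, -0.002, -0.003] rows 0.2 [573. 302. 295.]
[-0.0, -18.3, -4.2, 0.005, -0.002, -0.003] rows 0.2 [563. 300. 293.]
[-0.1, -28.3, -5.9, 0.005, -0.002, -0.003] rows 0.2 [554. 298. 290.]
[-0.1, -38.4, -7.3, 0.005, -0.002, -0.003] rows 0.2 [544. 296. 288.]
[-0.1, -48.5, -8.2, 0.005, -0.002, -0.003] rows 0.2 [535. 294. 285.]
[-0.2, -58.6, -8.7, 0.005, -0.002, -0.003] rows 0.2 [525. 292. 281.]
[-0.2, -68.8, -8.8, 0.005, -0.002, -0.003] rows 0.2 [516. 291. 277.]
[-0.2, -76.4, -8.6, 0.005, -0.002, -0.003] rows 0.2 [509. 289. 274.]
[-0.2, -81.5, -8.3, 0.005, -0.002, -0.003] rows 0.1 [505. 288. 272.]
[-0.2, -86.5, -8.0, 0.005, -0.002, -0.003] rows 0.1 [500. 288. 269.]
```

```bash
python3 shift.py '0 -4 -1 0 0 0;0 -10 -2.5 0 0 0;0 -17 -4 0 0 0;0 -24 -5.2 0 0 0;0 -31 -6.3 0 0 0;0 -38 -7.2 0 0 0;0 -43 -7.8 0 0 0;0 -48 -8.2 0 0 0;0 -48 -8.2 0 0 0'; python3 - <<'E'
from h import *
s=robot.state();p=s["ee_pos"];v=p-HG;r=np.hypot(v@ex,v[2]);print(np.arctan2(v[2],-v@ex)-.2353,r,s["wrist_force"])
a=np.arctan2(v[2],-v@ex)-.2353
rows(*[(p+handle(t,r)-handle(a,r),1.766,.4) for t in(.97,.94,.91,.89,.87,.85)])
E
```

```text
time_s: 16.88
ee_pos: [534.8, 294.3, 284.8]
tool_rot: [0.623, 0.756, 0.157, 0.127]
wrist_force: [-2.5, -2.9, 6.2]
grip_width: 7.6
grasp_force: 59.1
1.001387574068181 253.8657145329065 [-2.4847655  -2.9478283   6.18269685]
now [534.8 294.3 284.8] [ 0.49  0.01  1.41 -0.12  1.32  0.31] 16.8833
[-0.0, -8.0, -0.5, 0.007, -0.002, -0.004] rows 0.2 [527. 293. 282.]
[-0.1, -15.6, -0.7, 0.007, -0.002, -0.004] rows 0.2 [521. 291. 279.]
[-0.1, -23.2, -0.6, 0.007, -0.002, -0.004] rows 0.2 [514. 290. 276.]
[-0.1, -28.3, -0.5, 0.007, -0.002, -0.004] rows 0.1 [509. 289. 274.]
[-0.1, -33.3, -0.3, 0.007, -0.002, -0.004] rows 0.1 [505. 288. 272.]
[-0.1, -38.4, 0.1, 0.007, -0.002, -0.004] rows 0.1 [500. 287. 270.]
```

```bash
python3 shift.py '0 -4 0 0 0 0;0 -8 -.5 0 0 0;0 -12 -.6 0 0 0;0 -16 -.7 0 0 0;0 -20 -.6 0 0 0;0 -24 -.6 0 0 0;0 -26 -.5 0 0 0;0 -26 -.5 0 0 0;0 -26 -.5 0 0 0'; cat > ang.py <<'E'
from h import *
s=robot.state();p=s["ee_pos"];v=p-HG;r=np.hypot(v@ex,v[2]);print(np.arctan2(v[2],-v@ex)-.2353,r,s["wrist_force"])
E
python3 ang.py; python3 shift.py '0 -3 0 0 0 0;0 -6 0 0 0 0;0 -6 0 0 0 0;0 -6 0 0 0 0'; python3 ang.py
```

```text
time_s: 17.63
ee_pos: [511.3, 289.6, 274.2]
tool_rot: [0.623, 0.756, 0.156, 0.127]
wrist_force: [-4.5, -2.9, 6.7]
grip_width: 7.4
grasp_force: 62.6
0.8978020782894702 253.1001767422208 [-4.49619165 -2.94699133  6.73952509]
time_s: 17.97
ee_pos: [508.0, 288.9, 273.2]
tool_rot: [0.623, 0.755, 0.159, 0.129]
wrist_force: [11.7, 2.4, 4.2]
grip_width: 7.2
grasp_force: 61.2
0.8843003576800306 253.57421796599138 [11.71064469  2.39193548  4.17535418]
```

```bash
python3 shift.py '0 -2 0 0 0 0;0 -4 0 0 0 0;0 -4 0 0 0 0;0 -4 0 0 0 0'; python3 ang.py;  python3 - <<'E'
from h import *
import cv2
f=robot.grab_frame("scene");t=robot.grab_frame("top");cv2.imwrite("pics/fs.png",f);cv2.imwrite("pics/ft.png",t)
E
```

```text
time_s: 18.3
ee_pos: [507.0, 288.7, 272.8]
tool_rot: [0.622, 0.754, 0.162, 0.131]
wrist_force: [31.5, 7.5, -0.1]
grip_width: 7.7
grasp_force: 60.3
0.8798714892999282 253.66862657094123 [31.47450665  7.54980372 -0.09459611]
```

The hood stops firmly at 0.88 rad, which matches the geometry for a seated ball (pivot to seat 144 mm). I'll ease off the load, check, then open.

```bash
python3 shift.py '0 3 0 0 0 0;0 6 0 0 0 0;0 6 0 0 0 0;0 6 0 0 0 0'; python3 ang.py; python3 shift.py '0 0 0 0 0 0;0 0 0 0 0 0;0 0 0 0 0 0;0 0 0 0 0 0' 14; python3 ang.py
```

```text
time_s: 18.73
ee_pos: [508.7, 289.1, 273.5]
tool_rot: [0.623, 0.755, 0.157, 0.128]
wrist_force: [0.9, -1.6, 6.6]
grip_width: 7.7
grasp_force: 62.3
0.8870302394036391 253.53074816454543 [ 0.94592585 -1.62791211  6.55702902]
time_s: 19.07
ee_pos: [507.8, 289.1, 270.6]
tool_rot: [0.623, 0.756, 0.155, 0.126]
wrist_force: [0.2, 0.6, 1.0]
grip_width: 13.9
grasp_force: 0.5
0.878965891454027 251.3510195658527 [0.17266499 0.56579309 1.04021518]
```

```bash
python3 shift.py '0 0 0 0 0 0;0 0 0 0 0 0;0 0 0 0 0 0' 32; python3 shift.py '0 0 -15 0 0 0;0 0 -40 0 0 0;0 0 -75 0 0 0;0 0 -110 0 0 0;0 0 -140 0 0 0;0 0 -140 0 0 0;0 0 -140 0 0 0'; python3 - <<'E'
from h import *
import cv2
def loc(n,q):
    c=robot.camera_model(n);E=c["extrinsics"];u=c["camera_matrix"]@((E[:3,:3].T@(q-E[:3,3]))*[1,-1,-1]);return np.round((u/u[2])[:2]).astype(int)
for n,o in(("scene","fs"),("top","ft")):
    a=cv2.imread(f"pics/{o}.png");b=robot.grab_frame(n)
    u,v=loc(n,comp(-72,110,0) if 0 else HG+R.from_rotvec(.88*ey).apply(-180*ex+100*ey+[0,0,90]))
    t=a[v-15:v+16,u-15:u+16];S=b[v-30:v+31,u-30:u+31]
    _,m,_,l=cv2.minMaxLoc(cv2.matchTemplate(S,t,cv2.TM_CCOEFF_NORMED));print(n,(u,v),np.array(l)-15,m)
c=robot.camera_model("wrist");E=c["extrinsics"];f=robot.grab_frame("wrist")
# bar column in the wrist view vs hood angle
for th in(.80,.85,.88,.92):
    u=c["camera_matrix"]@((E[:3,:3].T@(handle(th)-E[:3,3]))*[1,-1,-1]);print(th,(u/u[2])[:2].round(1))
u=c["camera_matrix"]@((E[:3,:3].T@(handle(.88)-E[:3,3]))*[1,-1,-1]);y=int((u/u[2])[1])
print(f[y-6:y+7,230:330].mean((0,2)).round().astype(int).tolist())
E
```

```text
time_s: 19.32
ee_pos: [507.8, 289.1, 270.4]
tool_rot: [0.623, 0.756, 0.155, 0.126]
wrist_force: [0.3, 0.1, 0.2]
grip_width: 32.3
grasp_force: 0.0
time_s: 19.9
ee_pos: [454.1, 278.5, 402.0]
tool_rot: [0.623, 0.756, 0.157, 0.127]
wrist_force: [0.7, 0.1, -0.8]
grip_width: 32.0
grasp_force: 0.0
scene (np.int64(209), np.int64(226)) [-1  0] 0.9736689329147339
top (np.int64(110), np.int64(179)) [ 0 -1] 0.9967812299728394
0.8 [257.9 199.5]
0.85 [272.  199.9]
0.88 [280.5 200.1]
0.92 [292.  200.1]
[71, 70, 71, 70, 70, 71, 73, 72, 70, 78, 135, 203, 197, 175, 155, 130, 124, 124, 124, 124, 123, 124, 124, 124, 124, 125, 132, 150, 174, 180, 181, 180, 180, 180, 180, 180, 180, 180, 181, 181, 183, 183, 184, 184, 185, 179, 122, 141, 181, 208, 225, 236, 246, 251, 244, 234, 225, 188, 183, 184, 185, 184, 185, 185, 185, 186, 186, 186, 186, 185, 185, 185, 185, 185, 184, 184, 181, 183, 211, 212, 210, 210, 208, 207, 206, 206, 205, 206, 206, 207, 208, 209, 210, 210, 210, 210, 212, 213, 154, 159]
```

The hood stands at about 0.88 rad on its own, with the bar at column 282 as predicted, and the arm is clear.

```bash
python3 shift.py '0 0 0 0 0 0;0 0 0 0 0 0;0 0 0 0 0 0;0 0 0 0 0 0'; python3 -c "
from rig import robot
print(robot.sign_off())"
```

```text
time_s: 20.38
ee_pos: [454.3, 278.3, 399.2]
tool_rot: [0.623, 0.756, 0.155, 0.126]
wrist_force: [0.3, -0.1, 0.1]
grip_width: 31.9
grasp_force: 0.0
the job is handed in; nothing more can be done
None
```

I handed the job in at about 20 s: the hood stands propped on the rod at about 0.88 rad, and a firm stop there matches a seated ball, though no picture shows the pocket itself; the arm is clear, I never worked near the can, gauge or spanner, and the sign-off returned no verdict.

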